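Shut the vacuum manifold's valves in order

ROBOT

A 7-joint arm with a two-finger parallel gripper is mounted at the origin on a cart in front of the work surface, level with it; the furniture and walls round the work are solid. World frame = base frame: x ahead of the robot, y to its left, z up, the work surface at z = 0. Lengths are in mm, angles in rad, forces in N, time in s.
With the tool pointing down it reaches from about 400 to 875 mm from the base axis. Payload 4.4 kg.
Tool frame: the origin (TCP) lies midway between the tips of the shut fingers; the grasp point (between the pads) lies ctrl.grip_depth behind it (ctrl.grip_depth is the distance from the TCP to the grasp point, in mm); z points along the fingers, y is the line along which they close (so a half turn about z gives the same grasp; the last joint's range is limited). The gripper opens to 85 mm and grips with 20 to 120 N. Pads are 22 mm wide; open, the fingers measure 114 mm over their backs; the gripper's body (76 mm by 85 mm) begins 54 mm behind the grasp point. The pads swing forward as they close: fully open they stand 13 mm farther back than shut.
Start: joints at [-1.378, 0.628, 0.038, 1.517, -0.027, 0.996, -0.02], TCP at [166.323, 628.374, 231.313] pointing down, gripper open.
Joint ranges: [-3.06, 3.06], [-0.37, 2.12], [-1.25, 1.32], [0.18, 2.47], [-1.1, 4.24], [0.23, 1.98], [-2.94, 2.94]. Speed limits (rad/s): [2.57, 2.57, 3.14, 3.14, 3.14, 3.14, 3.14].

INTERFACE

Orientations are given as [roll, pitch, yaw] about the fixed x, y, z axes, in that order (R = Rz(yaw) Ry(pitch) Rx(roll)).
In Python, from cell import ctrl gives the robot as it stands.
- The arm moves only by the tool carry_out, never from a script. Its argument "deltas" is one flat list of numbers, 7 for each row, row after row: the turn, a rotation vector about the tool's x, y, z in degrees, then the shift along the tool's x, y, z in m, then the closure, from -1 (fully open) to 1 (shut). In form: [wx, wy, wz, dx, dy, dz, claw, wx, wy, wz, dx, dy, dz, claw, ...]. A call has 1 to 12 rows; each row shifts and turns the commanded pose from where the row before left it, along the tool's axes as they then stand; what a row does not reach is not made up. A row lasts 1/8 s, in which the tool goes at most 62.5 mm and 10.7 degrees, less where a joint would pass 70% of its speed; a pose out of reach is approached as far as the arm can. A call with a gripper value outside its range is refused whole. The fingers move at their own pace and stop on an object; the grip force is fixed at half the most. Time passes only in rows, so rows that do not move let the fingers close. It gives the time, the measured TCP pose, the force, the opening and the grip force at its end, in the units of the state.
- ctrl.read_state(): the state, without advancing time (a new reading comes with each control period).
- ctrl.get_image(name): name is "side" or "top"; returns the picture (384x512x3 uint8, red, green, blue); there is no depth.
- ctrl.calibration(name): a dict with "mtx" (3x3 intrinsics, pixels), "R" (3x3) and "t" (3): a world point X has camera coordinates R X + t. Camera axes: x right, y down, z forward; pixel columns grow to the right and rows downward; lengths in mm; the calibration is good to about 2 mm. A picture is of the moment at which its call begins. calibration takes no time and is no camera call.
- ctrl.finish_job(): hands the job in; it is judged then, once.
The state is a dict: "clock": time; "qpos": joint angles; "qd": joint speeds; "tau": joint torques, N m; "eef_pos": TCP position; "tool_rot": TCP orientation; "force": force on the tool from outside, world axes, zero at the start; "torque": the same for the moment, N m; "width": finger opening in mm; "gripper_force": force on a finger pad.
Only numpy, scipy, OpenCV 4.12 (cv2) and the standard library are available. Lean on these libraries where they do the work, as an engineer would, in place of code of your own. Each camera call takes 0.05 s, during which the arm holds its last target. There are 200 camera calls.

TASK

Shut down the vacuum manifold by pressing its valve caps with the fingertips, each lightly and straight down until it is fully home: the blue cap first, then the yellow, then the green. Only press: do not pull any cap up, leave the red valve open, do not disturb the other things on the bench, and take the hand away at the end.

Things in the scene. Friction and masses are not known exactly. Their poses are not given: they have to be found in the camera images.
- manifold: fixed aluminium vacuum manifold bar, 62 mm deep (its x) by 320 mm long (its y), top face 42 mm above the worktop; origin under its centre, z up; a gauge on its front (-x) face, brass hose barbs at its back (to 54 mm from the centre). Four push-pull valves stand in one row along its y axis at y = +112.5, +37.5, -37.5 and -112.5 mm; which colour stands in which place varies
- blue_cap (a point): middle of the top of the blue valve's domed round cap (cap 32 mm across, top nearly flat over 12 mm, about 81 mm above the worktop when up); it goes down with the plunger, 10 mm to home
- blue_plunger (a joint): travel of the blue valve's plunger in m: about 0 (-0.001 to 0.001) open at the start, 0.010 pressed fully home, negative when pulled up. It slides down at a push of about 3 N and stays where it is left. Its cap is sprung: with the plunger home it gives 3 mm more as the push rises from 4 to 19 N, and comes back on release. 5 to 15 N is a light press, over 30 N is rough
- yellow_cap (a point): middle of the top of the yellow valve's domed round cap (cap 32 mm across, top nearly flat over 12 mm, about 81 mm above the worktop when up); it goes down with the plunger, 10 mm to home
- yellow_plunger (a joint): travel of the yellow valve's plunger in m: about 0 (-0.001 to 0.001) open at the start, 0.010 pressed fully home, negative when pulled up. It slides down at a push of about 3 N and stays where it is left. Its cap is sprung: with the plunger home it gives 3 mm more as the push rises from 4 to 19 N, and comes back on release. 5 to 15 N is a light press, over 30 N is rough
- green_cap (a point): middle of the top of the green valve's domed round cap (cap 32 mm across, top nearly flat over 12 mm, about 81 mm above the worktop when up); it goes down with the plunger, 10 mm to home
- green_plunger (a joint): travel of the green valve's plunger in m: about 0 (-0.001 to 0.001) open at the start, 0.010 pressed fully home, negative when pulled up. It slides down at a push of about 3 N and stays where it is left. Its cap is sprung: with the plunger home it gives 3 mm more as the push rises from 4 to 19 N, and comes back on release. 5 to 15 N is a light press, over 30 N is rough
- red_cap (a point): middle of the top of the red valve's domed round cap (cap 32 mm across, top nearly flat over 12 mm, about 81 mm above the worktop when up); it goes down with the plunger, 10 mm to home
- red_plunger (a joint): travel of the red valve's plunger in m: about 0 (-0.001 to 0.001) open at the start, 0.010 pressed fully home, negative when pulled up. It slides down at a push of about 3 N and stays where it is left. Its cap is sprung: with the plunger home it gives 3 mm more as the push rises from 4 to 19 N, and comes back on release. 5 to 15 N is a light press, over 30 N is rough
- tape: beige roll of tape, 84 mm across, 19 mm high, lying flat; origin under its centre; a loose bystander
- slides: small blue slide box, 30x78x26 mm; origin under its centre; a loose bystander
- tips: blue pipette-tip box with a clear lid, 85x121x78 mm; origin under its centre; a loose bystander
- bottle: white reagent bottle with screw cap, 60 mm across, 140 mm high; origin under its centre; a loose bystander
- bench_timer: white and grey round bench timer, 66 mm across, 49 mm high; origin under its centre; a loose bystander
- corks: clear cup of corks, 68 mm across, 88 mm high; origin under its centre; a loose bystander
- dispenser: grey pipette lying down, 220 mm long, 40 mm high; origin under its centre; a loose bystander
- blue_valve: fixed steel collar of the blue valve on the manifold, 34 mm across at its foot, 13 mm high, carrying the blue plunger and cap; origin under its centre, on the manifold's top face
- yellow_valve: fixed steel collar of the yellow valve on the manifold, 34 mm across at its foot, 13 mm high, carrying the yellow plunger and cap; origin under its centre, on the manifold's top face
- green_valve: fixed steel collar of the green valve on the manifold, 34 mm across at its foot, 13 mm high, carrying the green plunger and cap; origin under its centre, on the manifold's top face
- red_valve: fixed steel collar of the red valve on the manifold, 34 mm across at its foot, 13 mm high, carrying the red plunger and cap; origin under its centre, on the manifold's top face

How it is judged (in metres and radians):
On the way, in this order (a step that is already met when the one before it is completed fails the run):
1. the blue cap is pressed home (value of joint blue_plunger above 0.008 m), for 0.1 s.
2. the yellow cap is pressed home (value of joint yellow_plunger above 0.008 m), for 0.1 s.
3. the green cap is pressed home (value of joint green_plunger above 0.008 m), for 0.1 s.
At the end, for the whole second after the job is handed in: The blue, yellow and green plungers are down (more than 8 of their 10 mm), the red one is still open (pressed less than 3 mm, raised less than 4 mm), and no bystander has moved more than 15 mm (value of joint each of blue_plunger, yellow_plunger, green_plunger above 0.008 m and value of joint red_plunger between -0.004 and 0.003 m and distance of each of tape, slides, tips, bottle, bench_timer, corks, dispenser from where it was at the start of the episode below 0.015 m); the robot touches nothing.
It fails at once if a cap is pressed out of order (yellow before blue is down, or green before both are down) ((value of joint yellow_plunger above 0.004 m and value of joint blue_plunger below 0.007 m) or (value of joint green_plunger above 0.004 m and value of joint any of blue_plunger, yellow_plunger below 0.007 m)).
It fails at once if the red valve is pressed (more than 3 mm) (value of joint red_plunger above 0.003 m).
It fails at once if a valve cap is lifted (more than 4 mm above its open position) (value of joint any of blue_plunger, yellow_plunger, green_plunger, red_plunger below -0.004 m).
It fails at once if a valve or the manifold is pressed with more than 30 N (contact force between anything else and manifold above 30 N or contact force between anything else and blue_valve above 30 N or contact force between anything else and yellow_valve above 30 N or contact force between anything else and green_valve above 30 N or contact force between anything else and red_valve above 30 N).
It fails at once if a bystander is shifted more than 15 mm or lifted (distance of any of tape, slides, tips, bottle, bench_timer, corks, dispenser from where it was at the start of the episode above 0.015 m).
It also fails if it takes over 48 s, if anything falls off the work surface, if the arm or the gripper's body presses on something with over 40 N, if the wrist force passes 120 N, or if a joint passes its speed limit or range.

## Working session

There is one attempt and no reset: what is moved stays moved. The work goes in short steps, Python scripts to look and compute and a tool call to move; the robot and the scene stay as the last step left them, time stands still between calls to the robot, and variables do not carry over. Pictures are saved under pics/ and viewed, at most 10 in all, crops included, and the job is handed in when it is done.

Besides the shell and the picture viewer there is one more tool, called after "Request:" as name(argument=value, ...), one argument or row to a line, values as JSON. carry_out: Moves the arm, as the interface text tells. Its arguments: {"type":"object","properties":{"deltas":{"type":"array"}},"required":["deltas"]}

```bash
mkdir -p pics; ls; python3 - <<'E'
from cell import ctrl
import cv2
for n in("top","side"):
    cv2.imwrite(f"pics/{n}0.png",ctrl.get_image(n)[:,:,::-1]); c=ctrl.calibration(n); print(n,c)
s=ctrl.read_state(); print(s, ctrl.grip_depth)
E
```

```text
pics
top {'mtx': array([[464.26782642,   0.        , 264.03790984],
       [  0.        , 464.26782642, 194.12191941],
       [  0.        ,   0.        ,   1.        ]]), 'R': array([[-0.00745815, -0.99996715, -0.00317419],
       [-0.97750909,  0.00795961, -0.21074301],
       [ 0.21076135,  0.00153105, -0.97753635]]), 't': array([  16.35245962,  552.99091102, 1663.12372919])}
side {'mtx': array([[438.84323172,   0.        , 259.88533713],
       [  0.        , 438.84323172, 191.10917522],
       [  0.        ,   0.        ,   1.        ]]), 'R': array([[ 0.98593816, -0.16601341,  0.01911786],
       [-0.09626504, -0.65774034, -0.74706806],
       [ 0.13659791,  0.73472253, -0.66447259]]), 't': array([-554.90958033,  132.37159182, 1226.34974807])}
{'clock': 0.1, 'qpos': array([-1.3777753 ,  0.62927374,  0.03847144,  1.51826659, -0.02700374,
        0.99630097, -0.01998022]), 'qd': array([ 8.08692625e-05, -1.35996544e-03,  8.73106232e-04, -3.96340279e-03,
       -7.84527895e-04, -1.85632858e-04, -3.65987763e-04]), 'tau': array([ 4.03313607e-03, -5.64540982e+01,  1.23127129e+00, -1.93976766e+01,
        1.14195416e-02,  5.43685906e-03,  1.65970124e-05]), 'eef_pos': array([166.20252458, 627.81108565, 230.46895702]), 'tool_rot': array([-3.13986301e+00,  3.10773102e-05,  2.88276784e+00]), 'force': array([ 0.76342989, -0.455088  , -0.5215838 ]), 'torque': array([-0.02767381, -0.0044175 ,  0.01328431]), 'gripper_force': 0.0, 'width': 85.26171006631142} 18.700000000000003
```

View pics/top0.png

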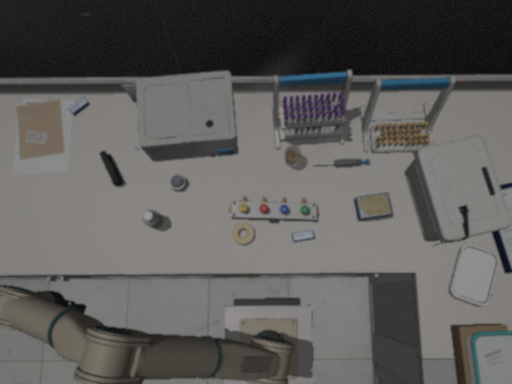

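View pics/side0.png

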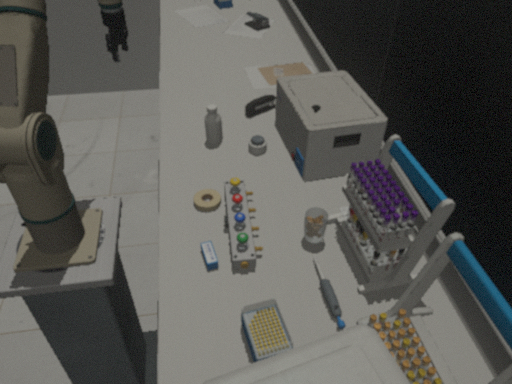

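The top view shows the caps in one row: yellow (243,208), red (264,209), blue (284,210), green (305,210). The tape (243,233) and slides (303,236) are just in front of them. The side view shows the same row at yellow (235,183), red (237,199), blue (240,217), green (242,238), and the arm is well clear on the left.

```bash
cat > m.py <<'E'
import cv2, numpy as np
from cell import ctrl
CAPS=dict(yellow=((243,208),(235,183)),red=((264,209),(237,199)),blue=((284,210),(240,217)),green=((305,210),(242,238)))
HUE=dict(yellow=(20,36),red=(170,190),blue=(105,130),green=(55,90))
def blob(img,col,near,r=11):
    h=cv2.cvtColor(img,cv2.COLOR_RGB2HSV).astype(int); lo,hi=HUE[col]
    H=h[...,0]; H=np.where((H<15)&(col=="red"),H+180,H)
    m=((H>=lo)&(H<=hi)&(h[...,1]>110)&(h[...,2]>50)).astype(np.uint8)
    w=np.zeros_like(m); cv2.circle(w,near,r,1,-1)
    n,l,st,c=cv2.connectedComponentsWithStats(m*w)
    k=1+np.argmax(st[1:,4]); return c[k],st[k]
def ray(n,p):
    c=ctrl.calibration(n); R=c["R"]
    d=R.T@np.linalg.solve(c["mtx"],[p[0],p[1],1]); return -R.T@c["t"],d/np.linalg.norm(d)
def plane(n,p,z):
    o,d=ray(n,p); return o+d*(z-o[2])/d[2]
def tri(p,q):
    A=np.zeros((3,3));b=np.zeros(3);rs=[ray("top",p),ray("side",q)]
    for o,d in rs:
        P=np.eye(3)-np.outer(d,d);A+=P;b+=P@o
    X=np.linalg.solve(A,b); return X,[np.linalg.norm((np.eye(3)-np.outer(d,d))@(X-o)) for o,d in rs]
E
python3 - <<'E'
from m import *
t,s=ctrl.get_image("top"),ctrl.get_image("side")
np.set_printoptions(precision=1,suppress=True)
for k,(a,b) in CAPS.items():
    p,sp=blob(t,k,a);q,sq=blob(s,k,b)
    X,e=tri(p,q); print(k,p,sp,q,sq,"tri",X,np.array(e),"planes74",plane("top",p,74),plane("side",q,74))
crop=np.hstack([cv2.resize(t[180:250,220:330],None,fx=4,fy=4),cv2.resize(s[170:270,190:275],(340,400))[:280]])
cv2.imwrite("pics/c1.png",cv2.resize(t[185:250,215:335],None,fx=6,fy=6,interpolation=2)[:,:,::-1])
cv2.imwrite("pics/c2.png",cv2.resize(s[165:275,180:290],None,fx=5,fy=5,interpolation=2)[:,:,::-1])
E
```

```text
yellow [243.  207.5] [240 204   7   8  30] [234.8 181.5] [231 178   9   8  48] tri [500.4  89.2  72.6] [0.2 0.2] planes74 [500.4  89.1  74. ] [500.   87.5  74. ]
red [263.5 208. ] [260 205   8   7  36] [236.9 198.1] [233 194   9   9  56] tri [497.5  14.2  73.9] [0.5 0.5] planes74 [498.   14.3  74. ] [496.9  14.   74. ]
blue [283.8 209. ] [281 206   7   7  32] [239.4 217.5] [235 213  10   9  50] tri [494.4 -60.1  69.5] [0.1 0.1] planes74 [493.7 -59.9  74. ] [493.8 -64.5  74. ]
green [304.8 210.6] [302 208   6   5  11] [242.  238.4] [238 235   9   7  36] tri [ 489.5 -136.7   68.2] [1.5 1.5] planes74 [ 487.  -136.2   74. ] [ 490.4 -141.5   74. ]
```

View pics/c1.png

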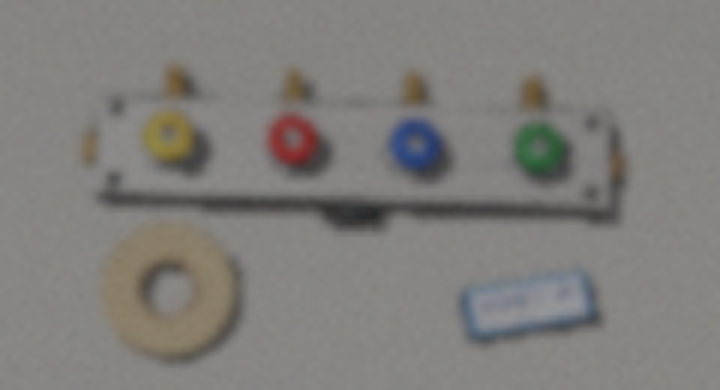

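View pics/c2.png

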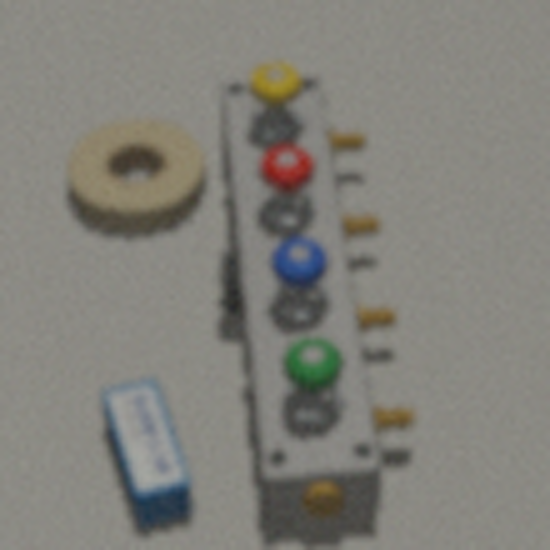

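The crops show cap centres about 75 mm apart on a line, as they should be. The two views agree: yellow ≈ (500.5, 89), red ≈ (497.3, 14), blue ≈ (493.8, −61), green ≈ (490.5, −136). I'll move over at a safe height with the fingers shutting.

Request:
carry_out(
  deltas=[0,0,0,-0.025,-0.0175,0,1,0,0,0,-0.025,-0.0175,0,1,0,0,0,-0.025,-0.0175,0,1,0,0,0,-0.025,-0.0175,0,1,0,0,0,-0.025,-0.0175,0,1,0,0,0,-0.025,-0.0175,0,1,0,0,0,-0.025,-0.0175,0,1,0,0,0,-0.025,-0.0175,0,1,0,0,0,-0.025,-0.0175,0,1,0,0,0,-0.025,-0.0175,0,1,0,0,0,-0.025,-0.0175,0,1,0,0,0,-0.025,-0.0175,0,1],
)

```text
clock: 1.7
eef_pos: [403.1, 347.8, 231.2]
tool_rot: [-3.142, -0.0, 2.883]
force: [0.6, -0.0, 0.2]
width: -0.0
gripper_force: 0.0
```

```bash
cat > g.py <<'E'
import sys
from m import *
from scipy.spatial.transform import Rotation as Ro
np.set_printoptions(precision=2,suppress=True)
s=ctrl.read_state(); R=Ro.from_euler("xyz",s["tool_rot"]).as_matrix()
print("t",s["clock"],"q",s["qpos"],"pos",s["eef_pos"],"rot",s["tool_rot"],"F",s["force"],"w",s["width"])
print("tool delta m",(R.T@(np.array(sys.argv[1:4],float)-s["eef_pos"])/1000).round(4),"tilt",R[:,2])
E
python3 g.py 494 -61 150
```

```text
t 1.7 q [-0.8   0.46  0.05  1.85 -0.03  0.84  0.58] pos [403.1  347.75 231.25] rot [-3.14 -0.    2.88] F [ 0.57 -0.03  0.19] w -0.011771740853131424
tool delta m [-0.19 -0.37  0.08] tilt [-0. -0. -1.]
```

Request:
carry_out(
  deltas=[0,0,0,-0.016,-0.031,0,1,0,0,0,-0.016,-0.031,0,1,0,0,0,-0.016,-0.031,0,1,0,0,0,-0.016,-0.031,0,1,0,0,0,-0.016,-0.031,0,1,0,0,0,-0.016,-0.031,0,1,0,0,0,-0.016,-0.031,0.01,1,0,0,0,-0.016,-0.031,0.01,1,0,0,0,-0.016,-0.031,0.02,1,0,0,0,-0.016,-0.031,0.02,1,0,0,0,-0.016,-0.031,0.02,1,0,0,0,-0.016,-0.031,0.02,1],
)

```text
clock: 3.2
eef_pos: [493.3, -61.2, 130.7]
tool_rot: [3.141, 0.0, 2.883]
force: [0.6, 0.6, 0.3]
width: 0.1
gripper_force: 0.0
```

```bash
python3 g.py 494 -61 95; python3 - <<'E'
from m import *
s=ctrl.get_image("side");t=ctrl.get_image("top")
a=cv2.resize(s[145:265,180:290],None,fx=4,fy=4,interpolation=2);b=cv2.resize(t[165:285,215:305],None,fx=4,fy=4,interpolation=2)
cv2.imwrite("pics/c3.png",np.hstack([a,b])[:,:,::-1])
E
```

```text
t 3.2 q [ 0.03  0.57  0.05  2.04 -0.06  0.54  1.44] pos [493.31 -61.2  130.67] rot [3.14 0.   2.88] F [0.58 0.59 0.27] w 0.11356910147735069
tool delta m [-0.    0.    0.04] tilt [ 0.  0. -1.]
```

View pics/c3.png

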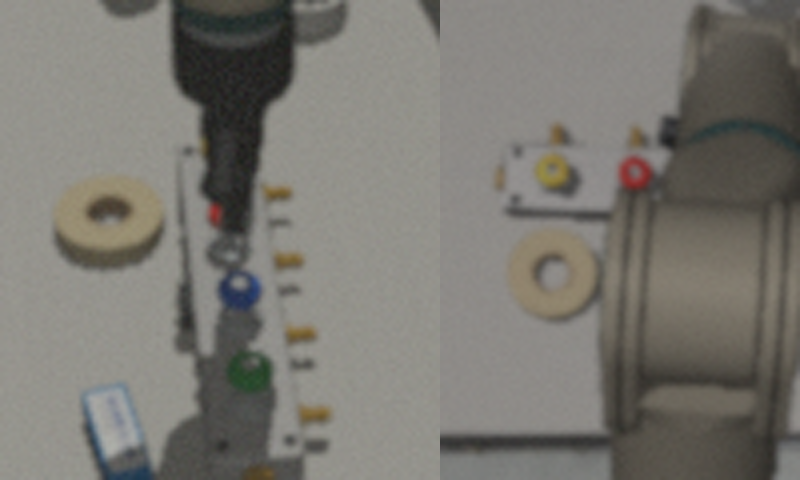

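The side view shows the fingertips, tip at about (237,202), standing above and in line with the blue cap at (240,217). The top view is blocked by the arm. Descending onto blue.

Request:
carry_out(
  deltas=[0,0,0,0,0,0.01,1,0,0,0,0,0,0.01,1,0,0,0,0,0,0.01,1,0,0,0,0,0,0.01,1,0,0,0,0,0,0.005,1,0,0,0,0,0,0.003,1,0,0,0,0,0,0.002,1,0,0,0,0,0,0.002,1,0,0,0,0,0,0.002,1,0,0,0,0,0,0,1],
)

```text
clock: 4.55
eef_pos: [493.1, -60.2, 77.3]
tool_rot: [3.142, 0.0, 2.883]
force: [0.8, -0.2, -0.4]
width: 0.2
gripper_force: 0.3
```

Request:
carry_out(
  deltas=[0,0,0,0,0,0.001,1,0,0,0,0,0,0.001,1,0,0,0,0,0,0.001,1,0,0,0,0,0,0,1],
)

```text
clock: 5.05
eef_pos: [493.1, -60.2, 74.2]
tool_rot: [3.142, 0.0, 2.883]
force: [0.1, -0.8, 2.0]
width: 0.2
gripper_force: 0.7
```

```bash
python3 g.py 494 -61 70; python3 - <<'E'
from m import *
s=ctrl.get_image("side")
cv2.imwrite("pics/c4.png",cv2.resize(s[165:275,180:290],None,fx=5,fy=5,interpolation=2)[:,:,::-1])
E
```

```text
t 5.05 q [ 0.04  0.67  0.04  2.07 -0.06  0.4   1.44] pos [493.12 -60.2   74.23] rot [3.14 0.   2.88] F [ 0.11 -0.81  2.05] w 0.20456883301801554
tool delta m [-0. -0.  0.] tilt [ 0. -0. -1.]
```

View pics/c4.png

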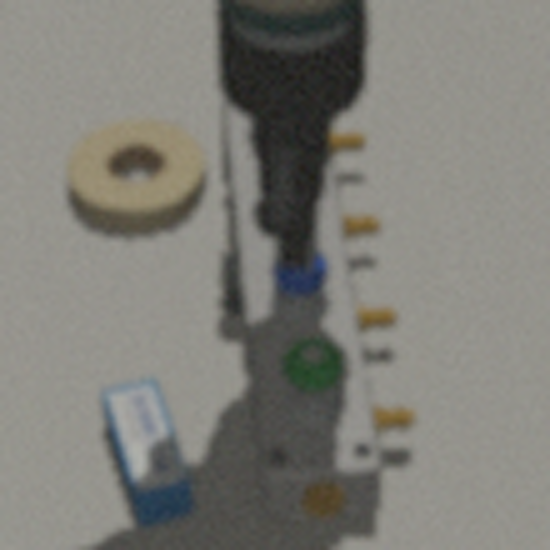

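The side crop shows the fingertips on the blue cap at about (302,270), with the cap already lowered and the tips close to its middle. Pressing on in 1 mm steps.

Request:
carry_out(
  deltas=[0,0,0,0,0,0.001,1,0,0,0,0,0,0.001,1,0,0,0,0,0,0.001,1,0,0,0,0,0,0,1],
)

```text
clock: 5.6
eef_pos: [493.1, -60.2, 71.2]
tool_rot: [3.142, 0.0, 2.883]
force: [0.6, 0.2, 0.5]
width: 0.0
gripper_force: 0.5
```

Request:
carry_out(
  deltas=[0,0,0,0,0,0.001,1,0,0,0,0,0,0,1],
)

```text
clock: 5.85
eef_pos: [493.1, -60.2, 70.5]
tool_rot: [3.141, 0.0, 2.883]
force: [0.2, -1.1, 6.8]
width: 0.1
gripper_force: 3.1
```

Request:
carry_out(
  deltas=[0,0,0,0,0,0.001,1,0,0,0,0,0,0,1],
)

```text
clock: 6.1
eef_pos: [493.2, -60.2, 69.9]
tool_rot: [3.141, 0.001, 2.883]
force: [-1.8, -0.4, 9.1]
width: 0.1
gripper_force: 4.8
```

Blue is on its spring: the force rose to 9 N at about 70 mm. Lifting and crossing above red to yellow.

Request:
carry_out(
  deltas=[0,0,0,0,0,-0.01,1,0,0,0,0,0,-0.015,1,0,0,0,0,0,-0.02,1,0,0,0,0.004,0.018,0,1,0,0,0,0.004,0.018,0,1,0,0,0,0.004,0.018,0,1,0,0,0,0.004,0.018,0,1,0,0,0,0.004,0.018,0,1,0,0,0,0.004,0.018,0,1,0,0,0,0.004,0.018,0,1,0,0,0,0.004,0.02,0,1,0,0,0,0,0,0,1],
)

```text
clock: 7.6
eef_pos: [499.3, 90.9, 114.8]
tool_rot: [3.141, 0.0, 2.886]
force: [-0.2, 0.3, 0.3]
width: -0.4
gripper_force: 0.0
```

```bash
python3 g.py 500.5 89.2 82; python3 - <<'E'
from m import *
s=ctrl.get_image("side")
cv2.imwrite("pics/c5.png",cv2.resize(s[165:275,180:290],None,fx=5,fy=5,interpolation=2)[:,:,::-1])
for k in("blue","green"):
    q,st=blob(s,k,(CAPS[k][1][0],CAPS[k][1][1]+3));print(k,q,st)
E
```

```text
t 7.6 q [-0.29  0.61  0.08  2.02 -0.1   0.52  1.18] pos [499.31  90.91 114.79] rot [3.14 0.   2.89] F [-0.2   0.33  0.31] w -0.38495292148894267
tool delta m [-0.   -0.    0.03] tilt [ 0.  0. -1.]
blue [239.48648649 220.89189189] [235 217  10   7  37]
green [242.15384615 238.41025641] [238 235  10   7  39]
```

View pics/c5.png

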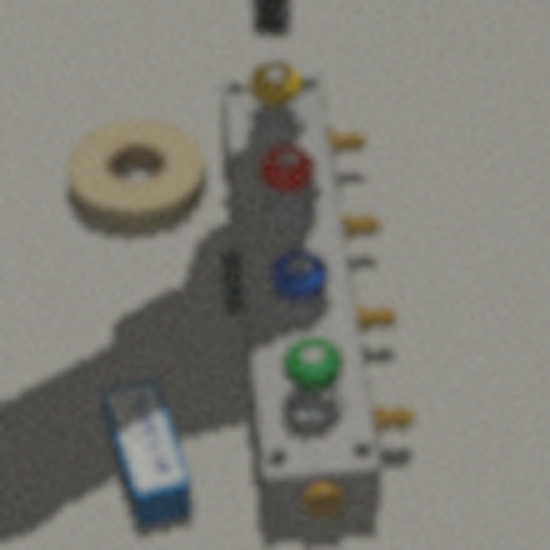

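The side crop shows blue lowered to about (299,273), 3.4 px down in the image, or roughly 10 mm. Green and red are unchanged, and the fingertips are above yellow. Descending on yellow.

Request:
carry_out(
  deltas=[0,0,0,-0.0015,-0.0015,0.01,1,0,0,0,0,0,0.01,1,0,0,0,0,0,0.01,1,0,0,0,0,0,0.003,1,0,0,0,0,0,0.002,1,0,0,0,0,0,0.002,1,0,0,0,0,0,0.002,1,0,0,0,0,0,0.001,1,0,0,0,0,0,0.001,1,0,0,0,0,0,0.001,1,0,0,0,0,0,0.001,1,0,0,0,0,0,0,1],
)

```text
clock: 9.15
eef_pos: [500.9, 87.7, 71.2]
tool_rot: [3.141, 0.001, 2.883]
force: [0.2, 0.3, -0.3]
width: 0.1
gripper_force: 0.0
```

Request:
carry_out(
  deltas=[0,0,0,0,0,0.001,1,0,0,0,0,0,0,1],
)

```text
clock: 9.4
eef_pos: [501.0, 87.8, 70.6]
tool_rot: [3.141, 0.001, 2.883]
force: [-0.0, -0.3, 6.0]
width: 0.1
gripper_force: 2.9
```

Request:
carry_out(
  deltas=[0,0,0,0,0,0.001,1,0,0,0,0,0,0,1],
)

```text
clock: 9.65
eef_pos: [501.1, 87.8, 70.0]
tool_rot: [3.141, 0.001, 2.883]
force: [-1.5, -0.7, 8.9]
width: -0.3
gripper_force: 4.5
```

Yellow shows the same signature: 6 then 9 N at about 70 mm. Lifting and crossing to green.

Request:
carry_out(
  deltas=[0,0,0,0,0,-0.01,1,0,0,0,0,0,-0.015,1,0,0,0,0,0,-0.02,1,0,0,0,-0.005,-0.0245,0,1,0,0,0,-0.005,-0.0245,0,1,0,0,0,-0.005,-0.0245,0,1,0,0,0,-0.005,-0.0245,0,1,0,0,0,-0.005,-0.0245,0,1,0,0,0,-0.005,-0.0245,0,1,0,0,0,-0.005,-0.0245,0,1,0,0,0,-0.005,-0.0245,0,1,0,0,0,-0.005,-0.0225,0,1],
)

```text
clock: 11.15
eef_pos: [488.3, -136.4, 115.1]
tool_rot: [-3.142, 0.001, 2.883]
force: [-0.0, -0.1, 1.0]
width: -0.1
gripper_force: 0.0
```

Request:
carry_out(
  deltas=[0,0,0,0,0,0,1,0,0,0,0,0,0,1],
)

```text
clock: 11.4
eef_pos: [488.3, -134.3, 114.6]
tool_rot: [3.141, 0.0, 2.884]
force: [-1.2, -0.3, -0.0]
width: -0.2
gripper_force: 0.0
```

```bash
python3 g.py 490.5 -135.7 82
```

```text
t 11.4 q [ 0.19  0.6   0.03  2.02 -0.04  0.52  1.57] pos [ 488.3  -134.35  114.65] rot [3.14 0.   2.88] F [-1.23 -0.28 -0.02] w -0.21181839907608352
tool delta m [-0.   -0.    0.03] tilt [ 0.  0. -1.]
```

```bash
python3 - <<'E'
from m import *
s=ctrl.get_image("side");t=ctrl.get_image("top")
for n,im,i in(("side",s,1),("top",t,0)):
  for k in("yellow","red"):
    try: q,st=blob(im,k,CAPS[k][i]);print(n,k,q,st)
    except Exception as e: print(n,k,"hidden")
E
```

```text
side yellow hidden
side red hidden
top yellow [242.93103448 207.93103448] [240 205   7   7  29]
top red [263.59459459 208.08108108] [260 205   8   7  37]
```

In the top view yellow shifted 0.43 px, close to the 0.6 px expected for 10 mm, and red is unchanged. Pressing green.

Request:
carry_out(
  deltas=[0,0,0,-0.0025,-0.0005,0.01,1,0,0,0,0,0,0.01,1,0,0,0,0,0,0.01,1,0,0,0,0,0,0.003,1,0,0,0,0,0,0.002,1,0,0,0,0,0,0.002,1,0,0,0,0,0,0.002,1,0,0,0,0,0,0.001,1,0,0,0,0,0,0.001,1,0,0,0,0,0,0.001,1,0,0,0,0,0,0.001,1,0,0,0,0,0,0,1],
)

```text
clock: 13.0
eef_pos: [491.0, -136.7, 71.2]
tool_rot: [-3.142, 0.001, 2.883]
force: [0.6, 0.3, -1.1]
width: 0.0
gripper_force: 0.0
```

Request:
carry_out(
  deltas=[0,0,0,0,0,0.001,1,0,0,0,0,0,0,1],
)

```text
clock: 13.25
eef_pos: [491.2, -136.8, 70.7]
tool_rot: [3.142, 0.002, 2.883]
force: [-0.4, 0.5, 5.8]
width: 0.3
gripper_force: 2.8
```

Request:
carry_out(
  deltas=[0,0,0,0,0,0.001,1,0,0,0,0,0,0,1],
)

```text
clock: 13.5
eef_pos: [491.3, -136.8, 70.0]
tool_rot: [3.142, 0.002, 2.883]
force: [-1.2, 0.3, 8.0]
width: -0.1
gripper_force: 4.4
```

Green is home as well. Lifting clear and moving the arm away to the left.

Request:
carry_out(
  deltas=[0,0,0,0,0,-0.01,1,0,0,0,0,0,-0.02,1,0,0,0,0,0,-0.03,1,0,0,0,0,0,-0.03,1,0,0,0,0,0,-0.03,1,0,0,0,0,0,-0.03,1,0,0,0,0.008,0.03,0,1,0,0,0,0.008,0.03,0,1,0,0,0,0.008,0.03,0,1,0,0,0,0.008,0.03,0,1,0,0,0,0.008,0.03,0,1,0,0,0,0.008,0.03,0,1],
)

```text
clock: 15.0
eef_pos: [490.3, 50.8, 219.6]
tool_rot: [3.141, 0.001, 2.883]
force: [-0.2, -1.5, -0.8]
width: 0.4
gripper_force: 0.0
```

Request:
carry_out(
  deltas=[0,0,0,0.012,0.03,0,1,0,0,0,0.012,0.03,0,1,0,0,0,0.012,0.03,0,1,0,0,0,0.012,0.03,0,1,0,0,0,0.012,0.03,0,1,0,0,0,0.012,0.03,0,1,0,0,0,0.012,0.03,0,1,0,0,0,0.012,0.03,0,1,0,0,0,0.012,0.03,0,1,0,0,0,0.012,0.03,0,1,0,0,0,0,0,0,1],
)

```text
clock: 16.38
eef_pos: [449.7, 373.9, 219.4]
tool_rot: [3.139, -0.001, 2.887]
force: [-1.0, -0.0, -0.6]
width: 0.2
gripper_force: 0.0
```

```bash
python3 - <<'E'
from m import *
s=ctrl.get_image("side");t=ctrl.get_image("top")
for n,im,i in(("side",s,1),("top",t,0)):
  for k in CAPS:
    a=CAPS[k][i]
    try: q,st=blob(im,k,(a[0],a[1]+(2 if i else 0)));print(n,k,q,st)
    except Exception as e: print(n,k,"hidden")
cv2.imwrite("pics/s9.png",cv2.resize(s[100:340,150:350],(500,600))[:,:,::-1])
print(ctrl.read_state()["eef_pos"],ctrl.read_state()["clock"])
E
```

```text
side yellow [235.04444444 184.46666667] [231 181   9   8  45]
side red [236.96226415 198.33962264] [233 194   9   9  53]
side blue [239.55319149 220.14893617] [235 216  10   8  47]
side green [242.13157895 240.71052632] [238 237   9   7  38]
top yellow [242.86666667 207.93333333] [240 205   7   7  30]
top red [263.58333333 208.13888889] [260 205   8   7  36]
top blue [283.79411765 209.20588235] [281 206   7   7  34]
top green [305.1 211.3] [302 209   6   5  10]
[450.84563952 370.07338388 219.29262891] 16.475
```

View pics/s9.png

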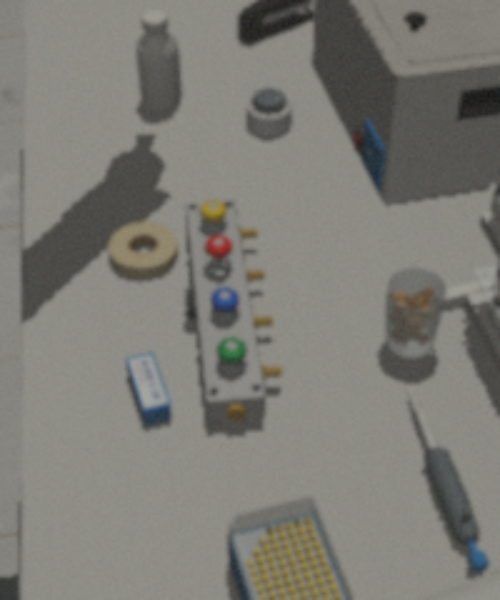

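The side view shows yellow, blue and green sitting low on their collars, while red's collar is still visible below its raised cap. The bystanders are where they were, and the hand is clear of everything.

```bash
python3 -c "
from cell import ctrl
print(ctrl.finish_job())"
```

```text
the job is handed in; nothing more can be done
None
```

The job is handed in, but no verdict came back: blue, yellow and green were pressed home in that order at 8–9 N each, red is still up, the bystanders look unmoved, and the hand is clear.

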